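# Put the pipette and slide box away in the bench drawer

### The job

Pull open the drawer of the low white cabinet, lay the yellow pipette from the white tray flat in the yellow-lined compartment and the blue slide box flat in the blue-lined compartment, in either order, then push the drawer fully shut. Set both down gently rather than dropping them, and leave everything else, including the red and green pipettes, where it is.

Things in the scene. Friction and masses are not known exactly. Their poses are not given: they have to be found in the camera images.
- drawer (a joint): how far the drawer is out, in m: 0 shut, 0.185 fully out; it starts a little ajar. It slides out towards the robot along the cabinet's -x; light friction (1 to 2 N)
- cabinet_front (a point): middle of the lower front edge of the fixed low white drawer unit, on the bench; x axis into the unit (away from the robot), z up. Roof and sides run from x = 0 to 225 mm, 260 mm wide, 95 mm high (a notepad on the rear reaches 110). Shut, the drawer's front panel (250 wide, 15 thick, top edge 84 mm above the bench) has its outer face at x = -15 mm
- handle (a point): middle of the drawer's dark bar handle: bar 12 x 12 mm, 110 mm long along the cabinet's y, 65 mm above the bench, its centre 45 mm in front of the panel's face (39 mm clear behind the bar; posts 50 mm either side of the middle). Moves with the drawer, axes as the cabinet's
- yellow_bay (a point): point on the floor of the drawer's yellow-lined compartment (on the left seen from the robot), 16 mm above the bench. Inside, the compartment runs x = -80 to +120, y = -52 to +52 mm from here; outer walls 45, divider 25, front panel 68 mm above the floor. Moves with the drawer, axes as the cabinet's. With the drawer d mm out the roof covers all beyond x = d - 80 mm (fully out: +105)
- blue_bay (a point): point on the floor of the blue-lined compartment (right of the drawer seen from the robot); size, height and axes as the yellow one
- tray: fixed open white tray, 180 (x) x 290 (y) x 30 mm high, walls and floor 5 mm. Origin: centre of its underside. Three pipettes lie in it side by side, about 75 mm apart, in any order
- pipette: the yellow pipette: black square handle 75 x 24 x 24 mm, yellow band on the handle, yellow plunger end (21 mm round) and white nose; 136 mm long in all, lying flat with its axis level. Origin: centre of the handle (12 mm above what it lies on). x axis along it towards the white nose (nose ends at x = +72 mm, plunger at x = -64 mm), z up
- pipette_red: bystander, leave alone: the same pipette in red
- pipette_green: bystander, leave alone: the same pipette in green
- slide_box: blue plastic microscope-slide box with paper label and white catch, 100 (x) x 36 (y) x 32 mm high, on the bench. Origin: its centre (16 mm above what it lies on)
- dropper0: bystander: small white dropper bottle with a yellow cap, 28 mm across, 65 mm high, upright, beyond the tray. Origin: centre of its underside
- dropper1: bystander: small white dropper bottle with a yellow cap, 28 mm across, 65 mm high, upright, beyond the tray. Origin: centre of its underside
- dropper2: bystander: small white dropper bottle with a red cap, 28 mm across, 65 mm high, upright, beyond the tray. Origin: centre of its underside
- beaker: bystander: glass beaker, 70 mm across, 90 mm high, left of the cabinet. Origin: centre of its underside
- reagent: bystander: amber bottle with red cap, 60 mm across, 130 mm high, far right, beside the yellow bucket. Origin: centre of its underside
Mind the look-alikes: they are no part of the job. There is more than one size of the slide_box; the job needs the largest.

How it is judged:
By the outcome, as a careful person would: the job done as asked, in the order asked, and still so for the second after the job is handed in, with the robot touching nothing.
It also fails if it takes over 72 s, if anything falls off the work surface, if the arm or the gripper's body presses on something with over 40 N, if the wrist force passes 120 N, or if a joint passes its speed limit or range.

### The arm

A 6-joint arm with a two-finger parallel gripper is mounted at the origin on the work surface. World frame = base frame: x ahead of the robot, y to its left, z up, the work surface at z = 0. Lengths are in m, angles in rad, forces in N, time in s.
With the tool pointing down it reaches from about 0.3 to 0.875 m from the base axis. Payload 4.2 kg.
Tool frame: the origin (TCP) lies midway between the tips of the shut fingers; the grasp point (between the pads) lies 19 mm behind it (arm.pinch_z is the distance from the TCP to the grasp point, in m); z points along the fingers, y is the line along which they close (so a half turn about z gives the same grasp; the last joint's range is limited). The gripper opens to 85 mm and grips with 20 to 120 N. Pads are 22 mm wide; open, the fingers measure 114 mm over their backs; the gripper's body (76 mm by 85 mm) begins 54 mm behind the grasp point. The pads swing forward as they close: fully open they stand 13 mm farther back than shut.
Start: joints at [-1.293, 0.32, 1.565, -0, 1.257, -0.02], TCP at [0.169, -0.55, 0.231] pointing down, gripper open.
Joint ranges: [-3.11, 3.11], [-0.84, 2.01], [0.21, 2.61], [-1.34, 4.49], [0.05, 2.63], [-2.56, 2.56]. Speed limits (rad/s): [2.57, 2.57, 3.14, 3.14, 3.14, 3.14].

### API

Orientations are given as a rotation vector (axis times angle).
In Python, from station import arm gives the robot as it stands.
- The arm moves only by the tool jog_arm, never from a script. Its argument "series" is a list of rows, each an object of numbers: "dx", "dy", "dz": the shift along the world's x, y, z in m; "turn": the turn about the world's z in degrees; "claw": the finger opening in m, from 0 to 0.0854. In form: [{"dx": .., "dy": .., "dz": .., "turn": .., "claw": ..}, ...]. A call has 1 to 12 rows; each row shifts and turns the commanded pose from where the row before left it; what a row does not reach is not made up. A row lasts 1/12 s, in which the tool goes at most 41.7 mm and 7.16 degrees, less where a joint would pass 70% of its speed; a pose out of reach is approached as far as the arm can. A call is refused whole if a number of a shift passes 0.0417 or a number of a turn 7.16, either way. A call with a gripper value outside its range is refused whole. The fingers move at their own pace and stop on an object; "grip_force" is the grip in N (left out, the last holds). Time passes only in rows, so rows that do not move let the fingers close. It gives the time, the measured TCP pose, the force, the opening and the grip force at its end, in the units of the state.
- arm.observe(): the state, without advancing time (a new reading comes with each control period).
- arm.snapshot(name): name is "scene" or "top" or "wrist"; returns the picture (480x640x3 uint8, blue, green, red); there is no depth.
- arm.camera_model(name): a dict with "camera_matrix" (3x3 intrinsics, pixels), "dist_coeffs" ([k1, k2, p1, p2, k3] as OpenCV has them; the pictures are not rectified), "position" and "attitude" of the camera in the world; the wrist camera has in their place "T_tool_cam" (4x4, takes a point from camera to tool coordinates, whose origin is the TCP and whose axes are the flange's). Camera axes: x right, y up, looking along -z (the intrinsics and any distortion apply to the point x, -y, -z); pixel columns grow to the right and rows downward; lengths in m; the calibration is good to about 2 mm. A picture is of the moment at which its call begins: read the wrist's pose just before it. camera_model takes no time and is no camera call.
- arm.job_done(): hands the job in; it is judged then, once.
The state is a dict: "t": time; "qpos": joint angles; "dq": joint speeds; "joint_torque": joint torques, N m; "tool_pos": TCP position; "tcp_rot": TCP orientation; "wrist_force": force on the tool from outside, world axes, zero at the start; "moment": the same for the moment, N m; "grip_width": finger opening in m; "finger_force": force on a finger pad.
Only numpy, scipy, OpenCV 4.12 (cv2) and the standard library are available. Lean on these libraries where they do the work, as an engineer would, in place of code of your own. Each camera call takes 0.05 s, during which the arm holds its last target. There are 200 camera calls.

## Working session

There is one attempt and no reset: what is moved stays moved. The work goes in short steps, Python scripts to look and compute and a tool call to move; the robot and the scene stay as the last step left them, time stands still between calls to the robot, and variables do not carry over. Pictures are saved under pics/ and viewed, at most 12 in all, crops included, and the job is handed in when it is done.

Besides the shell and the picture viewer there is one more tool, called as a command line: name --argument value ..., lists and objects as JSON in quotes. jog_arm: Moves the arm, as the interface text tells. Its arguments: {"type":"object","properties":{"series":{"type":"array","items":{"type":"object","properties":{"dx":{"type":"number"},"dy":{"type":"number"},"dz":{"type":"number"},"turn":{"type":"number"},"claw":{"type":"number"}}}},"grip_force":{"type":"number"}},"required":["series"]}

```bash
ls; mkdir -p pics; python3 - <<'E'
from station import arm
import cv2
for n in("scene","top"):
    cv2.imwrite(f"pics/{n}0.png",arm.snapshot(n)); m=arm.camera_model(n); print(m)
print(arm.camera_model("wrist")); print(arm.observe(), arm.pinch_z)
E
```

```text
pics
{'camera_matrix': array([[458.76569655,   0.        , 321.15599468],
       [  0.        , 458.76569655, 240.10519063],
       [  0.        ,   0.        ,   1.        ]]), 'dist_coeffs': array([-0.03098286,  0.        ,  0.        ,  0.        ,  0.        ]), 'position': array([ 1.26471678, -0.12232444,  0.98456463]), 'attitude': array([0.53815403, 0.42035431, 1.33417195])}
{'camera_matrix': array([[562.15222107,   0.        , 326.8799092 ],
       [  0.        , 562.15222107, 239.98165262],
       [  0.        ,   0.        ,   1.        ]]), 'dist_coeffs': array([-0.03151536,  0.        ,  0.        ,  0.        ,  0.        ]), 'position': array([ 0.4301885 , -0.01328904,  1.64138379]), 'attitude': array([ 0.11660412, -0.08855494, -1.57695243])}
{'camera_matrix': array([[375.97783784,   0.        , 317.47260649],
       [  0.        , 375.97783784, 237.41456449],
       [  0.        ,   0.        ,   1.        ]]), 'dist_coeffs': array([-0.01817441,  0.        ,  0.        ,  0.        ,  0.        ]), 'T_tool_cam': array([[-1.59846150e-04,  9.50980227e-01,  3.09251650e-01,
[... 293 characters left out ...]
, 'qpos': array([-1.29302348e+00,  3.20265593e-01,  1.56554989e+00,  3.96280657e-06,
        1.25742068e+00, -1.99961023e-02]), 'dq': array([ 5.20267297e-05, -2.36996440e-03, -3.16220103e-03, -6.37060906e-04,
       -1.32609764e-03, -4.29647870e-04]), 'joint_torque': array([ 6.02285691e-04, -4.16409481e+01, -2.34704465e+01,  4.66544861e-05,
        4.87716621e-03, -7.90516879e-06]), 'tool_pos': array([ 0.16858517, -0.54928471,  0.2305475 ]), 'tcp_rot': array([-3.10522567e+00, -4.65764525e-01,  3.25780318e-04]), 'wrist_force': array([-0.19109779, -0.0795635 ,  0.12071379]), 'moment': array([-0.02502946,  0.01674894, -0.05279773]), 'finger_force': 0.0, 'grip_width': 0.08538827086650026} 0.0187
```

View pics/scene0.png

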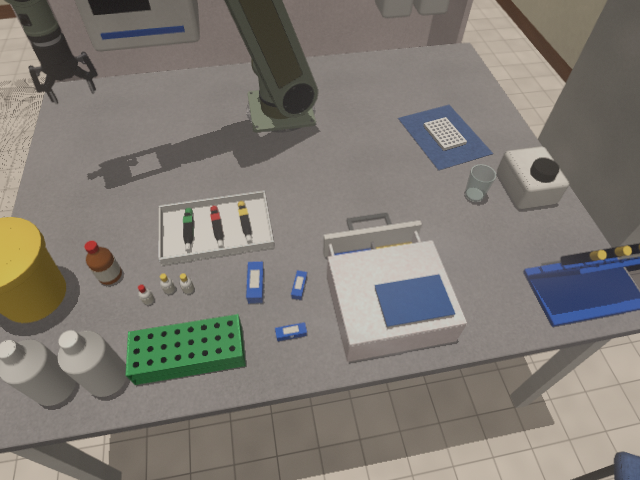

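View pics/top0.png

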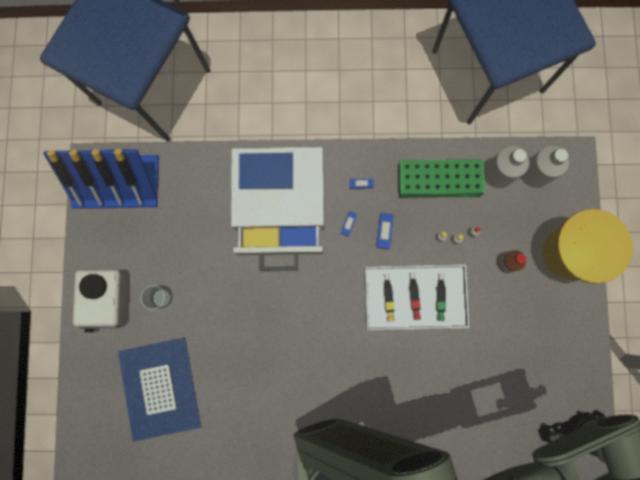

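The scene view shows the drawer ajar with its handle at (370,222). The largest blue box is at (255,282) and the yellow pipette at (244,220). In the top view, the handle bar is at (278,268), the box at (386,231) and the yellow pipette at (390,298), with its white nose pointing up (+x).

```bash
cat > h.py <<'E'
import numpy as np, cv2
from scipy.spatial.transform import Rotation as R
from station import arm
def ray(n,uv,pose=None):
    m=arm.camera_model(n)
    p=cv2.undistortPoints(np.array(uv,float).reshape(-1,1,2),m["camera_matrix"],m["dist_coeffs"]).reshape(-1,2)
    d=np.c_[p[:,0],-p[:,1],-np.ones(len(p))]
    if n=="wrist":
        s=pose or arm.observe(); T=np.eye(4);T[:3,:3]=R.from_rotvec(s["tcp_rot"]).as_matrix();T[:3,3]=s["tool_pos"]
        T=T@m["T_tool_cam"]; return T[:3,3],d@T[:3,:3].T
    return m["position"],d@R.from_rotvec(m["attitude"]).as_matrix().T
def cast(n,uv,z,pose=None):
    o,d=ray(n,uv,pose); return o+d*((z-o[2])/d[:,2])[:,None]
def blobs(img,lo,hi,amin=20):
    m=cv2.inRange(cv2.cvtColor(img,cv2.COLOR_BGR2HSV),np.array(lo),np.array(hi))
    m=cv2.morphologyEx(m,cv2.MORPH_CLOSE,np.ones((3,3)))
    c,_=cv2.findContours(m,cv2.RETR_EXTERNAL,cv2.CHAIN_APPROX_NONE)
    return [k for k in c if cv2.contourArea(k)>=amin]
E
python3 - <<'E'
from h import *
np.set_printoptions(precision=4,suppress=True)
im=cv2.imread("pics/top0.png")
cv2.imwrite("pics/crop.png",cv2.resize(im[140:335,225:480],None,fx=3,fy=3,interpolation=cv2.INTER_CUBIC))
print("blue")
for c in blobs(im,(100,120,60),(130,255,255)):
    r=cv2.minAreaRect(c);print(np.round(r[0]),np.round(r[1]),cv2.contourArea(c),cast("top",[r[0]],.032),cast("top",cv2.boxPoints(r),.032)[:,:2].tolist() if 340<r[0][0]<480 else "")
print("yellow")
for c in blobs(im,(18,110,90),(35,255,255),4):
    r=cv2.minAreaRect(c);print(np.round(r[0]),np.round(r[1]),cast("top",[r[0]],.025))
E
```

```text
blue
[384. 240.] [12. 16.] 73.5 [[ 0.6411 -0.1494  0.032 ]] [[0.6216633260843352, -0.12850340238118932], [0.6662033663380222, -0.13615763389039548], [0.6605286191774427, -0.17030612264230016], [0.6160388057024353, -0.16253708496038322]]
[345. 232.] [7. 4.] 24.5 [[ 0.6654 -0.0385  0.032 ]] [[0.6643887398216103, -0.02634133633089554], [0.6760290005378853, -0.03225440530930944], [0.6664811624098183, -0.050650921088889196], [0.6548602592423292, -0.044727186861486794]]
[298. 236.] [17. 32.] 528.0 [[0.6554 0.0982 0.032 ]] 
[386. 220.] [13. 12.] 69.0 [[ 0.6967 -0.157   0.032 ]] [[0.716019318237255, -0.14003658679269992], [0.715657253049848, -0.17480972776653428], [0.6775149427367945, -0.17394225438720434], [0.6778662116853779, -0.13927629154648924]]
[353. 184.] [7. 4.] 21.5 [[ 0.8074 -0.063   0.032 ]] [[0.8179264365697583, -0.05727336883579979], [0.8177911947947952, -0.06897647518004467], [0.7968546093715612, -0.06867786570751491], [0.7969872695829476, -0.05699500466542339]]
[370. 182.] [7. 4.] 21.5 [[ 0.8098 -0.1127  0.032 ]] [[0.8203516921236398, -0.1070483950540442], [0.8202186697630682, -0.11874533625400661], [0.7992816721307201, -0.11836038032739479], [0.7994124060034196, -0.10668368312003651]]
[260. 170.] [39. 31.] 724.5 [[0.8498 0.2086 0.032 ]] 
[108. 179.] [57. 99.] 2768.0 [[0.8318 0.6631 0.032 ]] 
yellow
[389. 310.] [17.  6.] [[ 0.438  -0.1608  0.025 ]]
[460. 236.] [3. 4.] [[ 0.6488 -0.3707  0.025 ]]
[444. 234.] [4. 4.] [[ 0.6563 -0.3241  0.025 ]]
[260. 236.] [18. 34.] [[0.656  0.2094 0.025 ]]
[594. 246.] [73. 74.] [[ 0.6187 -0.7577  0.025 ]]
[ 52. 156.] [12.  6.] [[0.906  0.8403 0.025 ]]
[ 74. 155.] [12.  6.] [[0.9064 0.7726 0.025 ]]
[119. 155.] [12.  6.] [[0.9066 0.6363 0.025 ]]
[ 96. 155.] [11.  6.] [[0.9067 0.7044 0.025 ]]
```

View pics/crop.png

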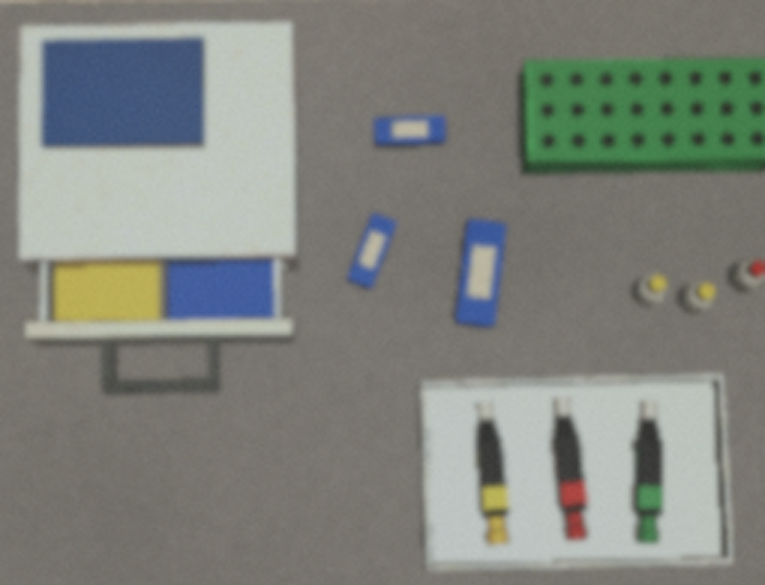

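The crop shows the roof front edge at y≈258 and the handle bar at y≈387. The big box is centred near (481,272), and the yellow pipette runs from (485,403) to (497,543).

```bash
python3 - <<'E'
from h import *
np.set_printoptions(precision=4,suppress=True)
f=lambda p:[((x+.5)/3-.5+225,(y+.5)/3-.5+140) for x,y in p]
for n,z,p in [("bar",.071,[(104,386),(220,386)]),("panel top outer",.084,[(26,337),(292,334)]),("roof front",.095,[(18,258),(296,258)]),("roof rear",.095,[(18,25),(292,22)]),("box top",.032,[(470,220),(506,222),(494,326),(456,323)]),("pip nose,plung",.017,[(485,403),(497,543)]),("pip band",.029,[(494,499)]),("tray",.03,[(421,381),(722,375),(731,563),(428,569)]),("small",.02,[(365,285)])]:
    w=cast("top",f(p),z)[:,:2]; print(n,w.tolist(),w.mean(0)); 
E
```

```text
bar [[0.55799402301465, 0.20422599966106486], [0.5570541786472811, 0.09553793672112447]] [0.5575 0.1499]
panel top outer [[0.603350613537184, 0.27578313606801236], [0.6038370138753247, 0.02760637622954687]] [0.6036 0.1517]
roof front [[0.6762521117875144, 0.28229260640420345], [0.673537114323718, 0.02315537801395881]] [0.6749 0.1527]
roof rear [[0.9003361138713135, 0.28585917897653634], [0.8996374771517606, 0.02545215785657079]] [0.9    0.1557]
box top [[0.7189236329049282, -0.14396073813848145], [0.7165982868559451, -0.17869536967683342], [0.6155026075496977, -0.16487962871551937], [0.6187524649942189, -0.12852054537714303]] [ 0.6674 -0.154 ]
pip nose,plung [[0.5427188182312548, -0.1560274553560751], [0.4091227265991522, -0.1647099064380693]] [ 0.4759 -0.1604]
pip band [[0.45066487609979705, -0.16162454724277645]] [ 0.4507 -0.1616]
tray [[0.5634384413702374, -0.09415939433264002], [0.5664698934472938, -0.38183591142793216], [0.3886458136097627, -0.38358821527881093], [0.38549362802219367, -0.0979464776495271]] [ 0.476  -0.2394]
small [[0.6581342502703669, -0.04187676129091418]] [ 0.6581 -0.0419]
```

jog_arm --series '[{"dx": 0.02, "dy": 0.035, "turn": -1.5, "claw": 0}, {"dx": 0.02, "dy": 0.035, "turn": -1.5, "claw": 0}, {"dx": 0.02, "dy": 0.035, "turn": -1.5, "claw": 0}, {"dx": 0.02, "dy": 0.035, "turn": -1.5, "claw": 0}, {"dx": 0.02, "dy": 0.035, "turn": -1.5, "claw": 0}, {"dx": 0.02, "dy": 0.035, "turn": -1.5, "claw": 0}, {"dx": 0.02, "dy": 0.035, "turn": -1.5, "claw": 0}, {"dx": 0.02, "dy": 0.035, "turn": -1.5, "claw": 0}, {"dx": 0.02, "dy": 0.035, "turn": -1.5, "claw": 0}, {"dx": 0.02, "dy": 0.035, "turn": -1.5, "claw": 0}, {"dx": 0.02, "dy": 0.035, "turn": -1.5, "claw": 0}, {"dx": 0.02, "dy": 0.035, "turn": -0.5, "claw": 0}]'

```text
invalid input
```

jog_arm --series '[{"dx": 0.02, "dy": 0.035, "dz": 0, "turn": -1.5, "claw": 0.001}, {"dx": 0.02, "dy": 0.035, "dz": 0, "turn": -1.5, "claw": 0.001}]' --grip_force 30

```text
t: 0.27
tool_pos: [0.2084, -0.4797, 0.2302]
tcp_rot: [-3.118, -0.377, 0.0]
wrist_force: [1.1, 0.6, 0.0]
grip_width: 0.064
finger_force: 0.0
```

jog_arm --series '[{"dx": 0.02, "dy": 0.035, "dz": 0, "turn": -1.5, "claw": 0}, {"dx": 0.02, "dy": 0.035, "dz": 0, "turn": -1.5, "claw": 0}, {"dx": 0.02, "dy": 0.035, "dz": 0, "turn": -1.5, "claw": 0}, {"dx": 0.02, "dy": 0.035, "dz": 0, "turn": -1.5, "claw": 0}, {"dx": 0.02, "dy": 0.035, "dz": 0, "turn": -1.5, "claw": 0}, {"dx": 0.02, "dy": 0.035, "dz": 0, "turn": -1.5, "claw": 0}, {"dx": 0.02, "dy": 0.035, "dz": 0, "turn": -1.5, "claw": 0}, {"dx": 0.02, "dy": 0.035, "dz": 0, "turn": -1.5, "claw": 0}, {"dx": 0.02, "dy": 0.035, "dz": 0, "turn": -1.5, "claw": 0}, {"dx": 0.02, "dy": 0.035, "dz": 0, "turn": -0.3, "claw": 0}, {"dx": 0.02, "dy": 0.035, "dz": 0, "turn": 0, "claw": 0}, {"dx": 0.02, "dy": 0.035, "dz": 0, "turn": 0, "claw": 0}]'

```text
t: 1.27
tool_pos: [0.449, -0.0577, 0.2312]
tcp_rot: [3.141, 0.008, -0.0]
wrist_force: [1.1, -0.4, -0.4]
grip_width: 0.0002
finger_force: 0.0
```

jog_arm --series '[{"dx": 0.019, "dy": 0.03, "dz": 0, "turn": 0, "claw": 0}, {"dx": 0.019, "dy": 0.03, "dz": 0, "turn": 0, "claw": 0}, {"dx": 0.019, "dy": 0.03, "dz": 0, "turn": 0, "claw": 0}, {"dx": 0.019, "dy": 0.03, "dz": 0, "turn": 0, "claw": 0}, {"dx": 0.019, "dy": 0.03, "dz": 0, "turn": 0, "claw": 0}, {"dx": 0.019, "dy": 0.03, "dz": 0, "turn": 0, "claw": 0}, {"dx": 0.019, "dy": 0.03, "dz": 0, "turn": 0, "claw": 0}, {"dx": 0, "dy": 0, "dz": 0, "turn": 0, "claw": 0}, {"dx": 0, "dy": 0, "dz": 0, "turn": 0, "claw": 0}]'

```text
t: 2.02
tool_pos: [0.5819, 0.1516, 0.2301]
tcp_rot: [3.141, 0.011, -0.003]
wrist_force: [-0.5, -0.4, -0.1]
grip_width: -0.0003
finger_force: 0.0
```

```bash
python3 - <<'E'
from h import *
print(arm.observe()["tool_pos"]); cv2.imwrite("pics/w1.png",arm.snapshot("wrist"))
E
```

```text
[0.58188365 0.15163087 0.23008834]
```

View pics/w1.png

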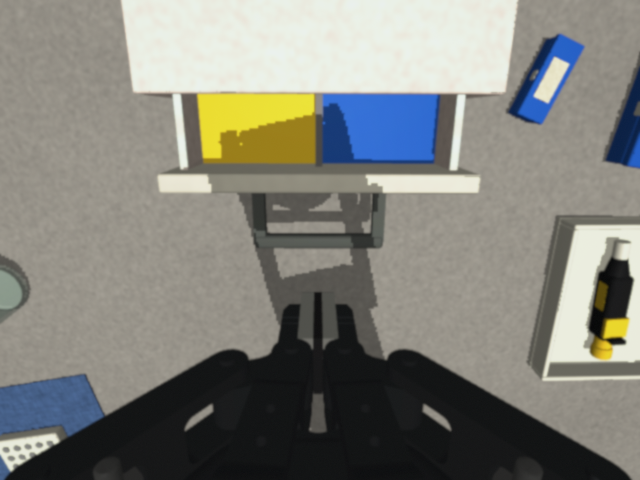

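The wrist view shows the handle bar at rows 233–248 across columns 255–382, and the panel top edge at rows 173–192. The divider is at column 318.

```bash
python3 - <<'E'
from h import *
np.set_printoptions(precision=4,suppress=True)
for n,z,p in [("bar",.071,[(256,236),(382,236),(256,247),(382,247)]),("panel top outer",.084,[(160,191),(478,191),(160,174),(478,174)]),("roof",.095,[(134,93),(505,93)]),("floor bays",.016,[(201,130),(316,130),(323,130),(438,130),(260,163)]),("divider",.041,[(318,130)])]:
    print(n,cast("wrist",p,z)[:,:2].tolist())
E
```

```text
bar [[0.5620510156634206, 0.20157144982795477], [0.5626172229471065, 0.09495930767712604], [0.5521739262862304, 0.20201920629314493], [0.552741772259962, 0.09437515745612615]]
panel top outer [[0.6028243075513393, 0.2728235543658671], [0.6041789603714693, 0.024295623487900847], [0.616085404644801, 0.2711948982754925], [0.6174335873901347, 0.02610952229424876]]
roof [[0.6740983241291364, 0.27802134068403933], [0.6755828391535743, 0.019461381606769218]]
floor bays [[0.6461935142364065, 0.25685484996424734], [0.6466153524025563, 0.15133854952865244], [0.6466515060706993, 0.14492443382725043], [0.6474198261310518, 0.03932841153757233], [0.6164229973411138, 0.20388089966634365]]
divider [[0.6475708303979305, 0.1495688880614692]]
```

jog_arm --series '[{"dx": 0, "dy": 0, "dz": -0.035, "turn": 0, "claw": 0}, {"dx": 0, "dy": 0, "dz": -0.035, "turn": 0, "claw": 0}, {"dx": 0, "dy": 0, "dz": -0.035, "turn": 0, "claw": 0}, {"dx": 0, "dy": 0, "dz": -0.02, "turn": 0, "claw": 0}, {"dx": 0, "dy": 0, "dz": -0.02, "turn": 0, "claw": 0}, {"dx": 0, "dy": 0, "dz": -0.02, "turn": 0, "claw": 0}, {"dx": 0, "dy": 0, "dz": -0.015, "turn": 0, "claw": 0}, {"dx": 0, "dy": 0, "dz": 0, "turn": 0, "claw": 0}, {"dx": -0.003, "dy": 0, "dz": 0, "turn": 0, "claw": 0}, {"dx": -0.003, "dy": 0, "dz": 0, "turn": 0, "claw": 0}, {"dx": -0.003, "dy": 0, "dz": 0, "turn": 0, "claw": 0}]'

```text
t: 2.98
tool_pos: [0.5735, 0.15, 0.0529]
tcp_rot: [-3.141, -0.007, -0.005]
wrist_force: [1.5, -0.9, -0.4]
grip_width: -0.0001
finger_force: 0.8
```

jog_arm --series '[{"dx": -0.005, "dy": 0, "dz": 0, "turn": 0, "claw": 0}, {"dx": -0.01, "dy": 0, "dz": 0, "turn": 0, "claw": 0}, {"dx": -0.012, "dy": 0, "dz": 0, "turn": 0, "claw": 0}, {"dx": -0.012, "dy": 0, "dz": 0, "turn": 0, "claw": 0}, {"dx": -0.012, "dy": 0, "dz": 0, "turn": 0, "claw": 0}, {"dx": -0.012, "dy": 0, "dz": 0, "turn": 0, "claw": 0}, {"dx": -0.012, "dy": 0, "dz": 0, "turn": 0, "claw": 0}, {"dx": -0.012, "dy": 0, "dz": 0, "turn": 0, "claw": 0}, {"dx": -0.012, "dy": 0, "dz": 0, "turn": 0, "claw": 0}, {"dx": -0.012, "dy": 0, "dz": 0, "turn": 0, "claw": 0}, {"dx": -0.008, "dy": 0, "dz": 0, "turn": 0, "claw": 0}, {"dx": -0.004, "dy": 0, "dz": 0, "turn": 0, "claw": 0}]'

```text
t: 3.98
tool_pos: [0.448, 0.1502, 0.0517]
tcp_rot: [3.141, 0.008, -0.001]
wrist_force: [0.7, -1.2, 0.2]
grip_width: 0.0002
finger_force: 0.8
```

jog_arm --series '[{"dx": 0.004, "dy": 0, "dz": 0, "turn": 0, "claw": 0}, {"dx": 0, "dy": 0, "dz": 0.03, "turn": 0, "claw": 0}, {"dx": 0, "dy": 0, "dz": 0.04, "turn": 0, "claw": 0}, {"dx": 0, "dy": 0, "dz": 0.04, "turn": 0, "claw": 0}, {"dx": 0, "dy": 0, "dz": 0.04, "turn": 0, "claw": 0}, {"dx": 0, "dy": -0.04, "dz": 0, "turn": 0.5, "claw": 0.06}, {"dx": 0, "dy": -0.04, "dz": 0, "turn": 0.5, "claw": 0.06}, {"dx": 0, "dy": -0.04, "dz": 0, "turn": 0.5, "claw": 0.06}, {"dx": 0, "dy": -0.04, "dz": 0, "turn": 0.5, "claw": 0.06}, {"dx": 0, "dy": -0.04, "dz": 0, "turn": 0.5, "claw": 0.06}, {"dx": 0, "dy": -0.04, "dz": 0, "turn": 0.5, "claw": 0.06}, {"dx": 0, "dy": -0.04, "dz": 0, "turn": 0.5, "claw": 0.06}]'

```text
t: 4.98
tool_pos: [0.4537, -0.1317, 0.2016]
tcp_rot: [-3.14, -0.104, -0.001]
wrist_force: [0.8, 0.1, 0.8]
grip_width: 0.0597
finger_force: 0.0
```

jog_arm --series '[{"dx": 0.01, "dy": -0.03, "dz": 0, "turn": 0, "claw": 0.06}, {"dx": 0.01, "dy": 0, "dz": 0, "turn": 0, "claw": 0.06}, {"dx": 0, "dy": 0, "dz": 0, "turn": 0, "claw": 0.06}, {"dx": 0, "dy": 0, "dz": 0, "turn": 0, "claw": 0.06}]'

```text
t: 5.32
tool_pos: [0.4738, -0.1593, 0.2009]
tcp_rot: [-3.139, -0.103, 0.002]
wrist_force: [-0.4, 0.8, -0.1]
grip_width: 0.0599
finger_force: 0.0
```

```bash
python3 - <<'E'
from h import *
print(arm.observe()["tool_pos"],arm.observe()["tcp_rot"]); a=arm.snapshot("wrist");cv2.imwrite("pics/w2.png",a)
t=arm.snapshot("top"); cv2.imwrite("pics/t2.png",t)
c=[cv2.resize(t[140:335,225:480],(800,612))[:600]]
for k in blobs(a,(18,110,90),(35,255,255),20):
    r=cv2.minAreaRect(k);print(r,cast("wrist",[r[0]],.029),cast("wrist",[r[0]],.017))
cv2.imwrite("pics/t2c.png",c[0])
E
```

```text
[ 0.47382187 -0.15932919  0.20093239] [-3.13886744e+00 -1.02685421e-01  1.89248659e-03]
((321.0, 268.0), (22.0, 20.0), 90.0) [[ 0.42027578 -0.16570021  0.029     ]] [[ 0.41526726 -0.16614766  0.017     ]]
((320.5, 237.5), (25.0, 27.0), 90.0) [[ 0.44925914 -0.16322932  0.029     ]] [[ 0.4453536  -0.16358273  0.017     ]]
((636.5, 4.5), (9.0, 5.0), 90.0) [[ 0.64761186 -0.38589385  0.029     ]] [[ 0.65125476 -0.3947209   0.017     ]]
```

View pics/w2.png

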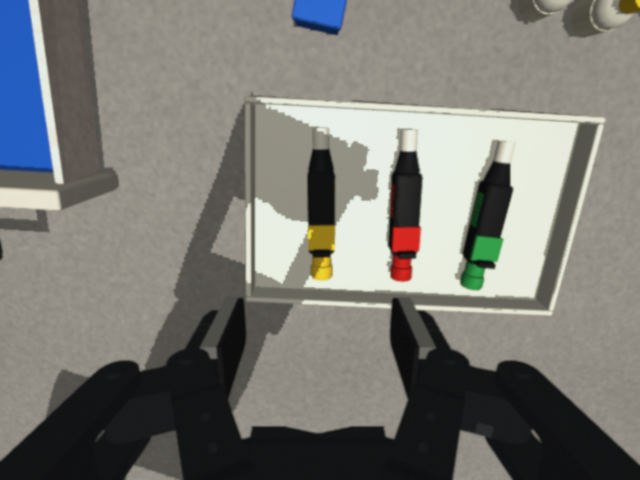

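View pics/t2c.png

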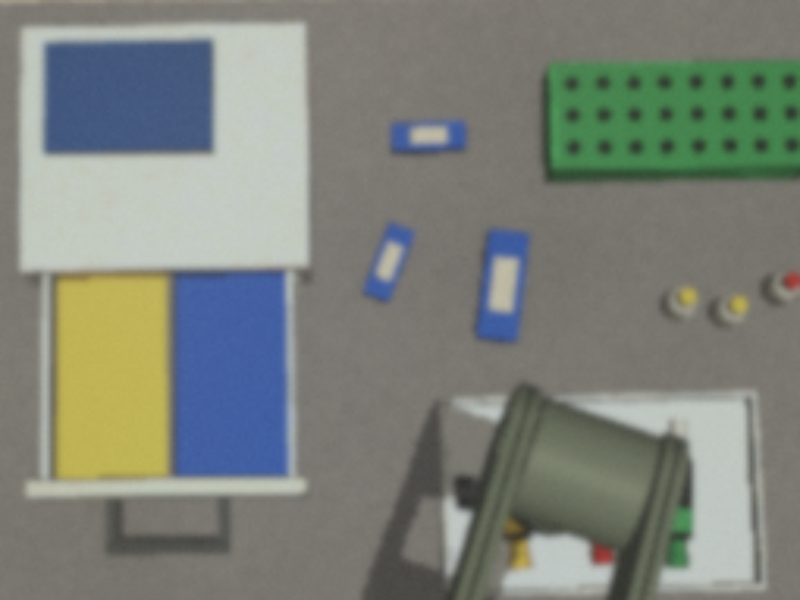

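The wrist view shows the yellow pipette aligned with the tool, from (321,128) to (321,279). The top view shows the drawer almost fully out, with both bays empty.

jog_arm --series '[{"dx": -0.002, "dy": -0.002, "dz": -0.03, "turn": 0, "claw": 0.06}, {"dx": 0, "dy": 0, "dz": -0.04, "turn": 0, "claw": 0.06}, {"dx": 0, "dy": 0, "dz": -0.04, "turn": 0, "claw": 0.06}, {"dx": 0, "dy": 0, "dz": -0.03, "turn": 0, "claw": 0.06}, {"dx": 0, "dy": 0, "dz": -0.02, "turn": 0, "claw": 0.06}, {"dx": 0, "dy": 0, "dz": -0.015, "turn": 0, "claw": 0.06}, {"dx": 0, "dy": 0, "dz": -0.01, "turn": 0, "claw": 0.06}, {"dx": 0, "dy": 0, "dz": -0.006, "turn": 0, "claw": 0.06}, {"dx": 0, "dy": 0, "dz": 0, "turn": 0, "claw": 0.06}, {"dx": 0, "dy": 0, "dz": 0, "turn": 0, "claw": 0.06}]'

```text
t: 6.25
tool_pos: [0.4722, -0.1615, 0.0109]
tcp_rot: [3.139, 0.104, 0.001]
wrist_force: [0.1, 0.6, 0.6]
grip_width: 0.0602
finger_force: 0.0
```

jog_arm --series '[{"dx": 0, "dy": 0, "dz": 0, "turn": 0, "claw": 0.01}, {"dx": 0, "dy": 0, "dz": 0, "turn": 0, "claw": 0.01}, {"dx": 0, "dy": 0, "dz": 0, "turn": 0, "claw": 0.01}, {"dx": 0, "dy": 0, "dz": 0, "turn": 0, "claw": 0.01}, {"dx": 0, "dy": 0, "dz": 0, "turn": 0, "claw": 0.01}, {"dx": 0, "dy": 0, "dz": 0, "turn": 0, "claw": 0.01}]' --grip_force 40

```text
t: 6.75
tool_pos: [0.4724, -0.162, 0.0113]
tcp_rot: [3.139, 0.103, 0.003]
wrist_force: [-1.3, 0.4, 5.9]
grip_width: 0.0232
finger_force: 40.8
```

jog_arm --series '[{"dx": 0, "dy": 0, "dz": 0.01, "turn": 0, "claw": 0.01}, {"dx": 0, "dy": 0, "dz": 0.03, "turn": 0, "claw": 0.01}, {"dx": 0, "dy": 0, "dz": 0.035, "turn": 0, "claw": 0.01}, {"dx": 0, "dy": 0, "dz": 0.035, "turn": 0, "claw": 0.01}, {"dx": 0, "dy": 0, "dz": 0.03, "turn": 0, "claw": 0.01}, {"dx": 0.005, "dy": 0.018, "dz": 0, "turn": 0, "claw": 0.01}, {"dx": 0.01, "dy": 0.035, "dz": 0, "turn": -0.5, "claw": 0.01}, {"dx": 0.01, "dy": 0.035, "dz": 0, "turn": -0.5, "claw": 0.01}, {"dx": 0.01, "dy": 0.035, "dz": 0, "turn": -0.5, "claw": 0.01}, {"dx": 0.01, "dy": 0.035, "dz": 0, "turn": -0.5, "claw": 0.01}, {"dx": 0.01, "dy": 0.035, "dz": 0, "turn": -0.5, "claw": 0.01}, {"dx": 0.01, "dy": 0.035, "dz": 0, "turn": -0.5, "claw": 0.01}]'

```text
t: 7.75
tool_pos: [0.5366, 0.068, 0.1509]
tcp_rot: [3.141, 0.02, 0.0]
wrist_force: [0.3, 0.1, -1.5]
grip_width: 0.0231
finger_force: 40.0
```

jog_arm --series '[{"dx": 0.01, "dy": 0.035, "dz": 0, "turn": -0.5, "claw": 0.01}, {"dx": 0.01, "dy": 0.035, "dz": 0, "turn": 0, "claw": 0.01}, {"dx": 0.01, "dy": 0.035, "dz": 0, "turn": 0, "claw": 0.01}, {"dx": 0.01, "dy": 0.025, "dz": 0, "turn": 0, "claw": 0.01}, {"dx": 0.003, "dy": 0.01, "dz": 0, "turn": 0, "claw": 0.01}, {"dx": 0, "dy": 0, "dz": 0, "turn": 0, "claw": 0.01}]'

```text
t: 8.25
tool_pos: [0.5799, 0.2083, 0.1503]
tcp_rot: [-3.141, -0.011, -0.0]
wrist_force: [-1.2, -0.5, -1.4]
grip_width: 0.0233
finger_force: 40.0
```

```bash
python3 - <<'E'
from h import *
print(arm.observe()["tool_pos"],arm.observe()["tcp_rot"]); a=arm.snapshot("wrist");cv2.imwrite("pics/w3.png",a)
E
```

```text
[0.57994313 0.20834693 0.15032421] [-3.14127394e+00 -1.14278625e-02 -3.32903664e-04]
```

View pics/w3.png

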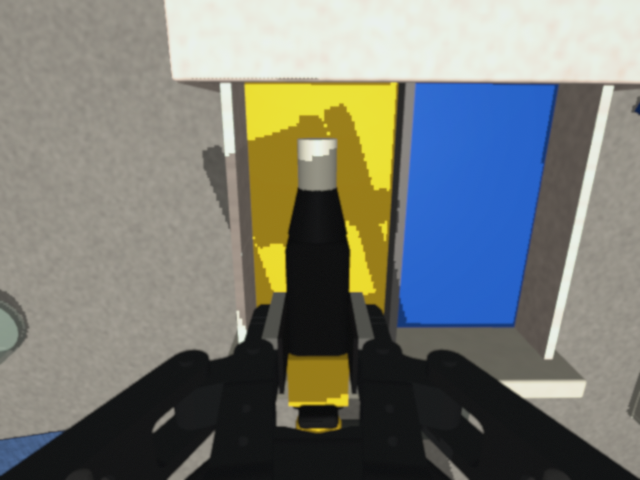

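The wrist view shows the pipette held level over the yellow bay, whose floor spans columns 247–395. The pipette is at column 318, nearly central.

jog_arm --series '[{"dx": 0, "dy": 0, "dz": -0.03, "turn": 0, "claw": 0.01}, {"dx": 0, "dy": 0, "dz": -0.03, "turn": 0, "claw": 0.01}, {"dx": 0, "dy": 0, "dz": -0.025, "turn": 0, "claw": 0.01}, {"dx": 0, "dy": 0, "dz": -0.02, "turn": 0, "claw": 0.01}, {"dx": 0, "dy": 0, "dz": -0.01, "turn": 0, "claw": 0.01}, {"dx": 0, "dy": 0, "dz": -0.006, "turn": 0, "claw": 0.01}, {"dx": 0, "dy": 0, "dz": -0.003, "turn": 0, "claw": 0.01}, {"dx": 0, "dy": 0, "dz": 0, "turn": 0, "claw": 0.01}, {"dx": 0, "dy": 0, "dz": 0, "turn": 0, "claw": 0.01}]'

```text
t: 9.05
tool_pos: [0.5805, 0.2062, 0.0276]
tcp_rot: [-3.141, -0.007, -0.003]
wrist_force: [0.3, -0.4, -0.2]
grip_width: 0.0232
finger_force: 40.0
```

jog_arm --series '[{"dx": 0, "dy": 0, "dz": -0.0015, "turn": 0, "claw": 0.01}, {"dx": 0, "dy": 0, "dz": 0, "turn": 0, "claw": 0.01}]'

```text
t: 9.22
tool_pos: [0.5801, 0.2064, 0.0257]
tcp_rot: [-3.141, -0.007, -0.002]
wrist_force: [0.6, -0.3, -0.7]
grip_width: 0.0231
finger_force: 40.0
```

Expect contact near 0.022, so go down in small steps.

jog_arm --series '[{"dx": 0, "dy": 0, "dz": -0.002, "turn": 0, "claw": 0.01}, {"dx": 0, "dy": 0, "dz": 0, "turn": 0, "claw": 0.01}]'

```text
t: 9.38
tool_pos: [0.5797, 0.2064, 0.0229]
tcp_rot: [3.142, 0.007, 0.0]
wrist_force: [-0.9, -0.3, -1.2]
grip_width: 0.0229
finger_force: 40.0
```

jog_arm --series '[{"dx": 0, "dy": 0, "dz": -0.001, "turn": 0, "claw": 0.01}, {"dx": 0, "dy": 0, "dz": 0, "turn": 0, "claw": 0.01}]'

```text
t: 9.55
tool_pos: [0.58, 0.2064, 0.0223]
tcp_rot: [-3.142, -0.008, -0.001]
wrist_force: [-0.7, -0.7, 2.4]
grip_width: 0.0232
finger_force: 40.3
```

jog_arm --series '[{"dx": 0, "dy": 0, "dz": -0.001, "turn": 0, "claw": 0.01}, {"dx": 0, "dy": 0, "dz": 0, "turn": 0, "claw": 0.01}]'

```text
t: 9.72
tool_pos: [0.5807, 0.2064, 0.0223]
tcp_rot: [-3.141, -0.008, -0.004]
wrist_force: [-0.9, -1.1, 8.5]
grip_width: 0.0228
finger_force: 41.0
```

jog_arm --series '[{"dx": 0, "dy": 0, "dz": 0.0005, "turn": 0, "claw": 0.03}, {"dx": 0, "dy": 0, "dz": 0, "turn": 0, "claw": 0.045}, {"dx": 0, "dy": 0, "dz": 0, "turn": 0, "claw": 0.045}, {"dx": 0, "dy": 0, "dz": 0, "turn": 0, "claw": 0.045}, {"dx": 0, "dy": 0, "dz": 0.01, "turn": 0, "claw": 0.045}, {"dx": 0, "dy": 0, "dz": 0.03, "turn": 0, "claw": 0.045}, {"dx": 0, "dy": 0, "dz": 0.035, "turn": 0, "claw": 0.045}, {"dx": 0, "dy": 0, "dz": 0.035, "turn": 0, "claw": 0.045}, {"dx": 0, "dy": 0, "dz": 0.035, "turn": 0, "claw": 0.045}, {"dx": 0, "dy": 0, "dz": 0.035, "turn": 0, "claw": 0.06}, {"dx": 0.004, "dy": -0.02, "dz": 0, "turn": -1, "claw": 0.06}, {"dx": 0.008, "dy": -0.035, "dz": 0, "turn": -1, "claw": 0.06}]'

```text
t: 10.72
tool_pos: [0.5926, 0.1538, 0.2053]
tcp_rot: [-3.138, 0.042, -0.01]
wrist_force: [0.9, -0.2, -1.0]
grip_width: 0.0602
finger_force: 0.0
```

jog_arm --series '[{"dx": 0.008, "dy": -0.035, "dz": 0, "turn": -1, "claw": 0.06}, {"dx": 0.008, "dy": -0.035, "dz": 0, "turn": -1, "claw": 0.06}, {"dx": 0.008, "dy": -0.035, "dz": 0, "turn": -1, "claw": 0.06}, {"dx": 0.008, "dy": -0.035, "dz": 0, "turn": -1, "claw": 0.06}, {"dx": 0.008, "dy": -0.035, "dz": 0, "turn": -1, "claw": 0.06}, {"dx": 0.008, "dy": -0.035, "dz": 0, "turn": -1, "claw": 0.06}, {"dx": 0.008, "dy": -0.035, "dz": 0, "turn": 0, "claw": 0.06}, {"dx": 0.006, "dy": -0.03, "dz": 0, "turn": 0, "claw": 0.06}, {"dx": 0.004, "dy": -0.02, "dz": 0, "turn": 0, "claw": 0.06}, {"dx": 0, "dy": -0.01, "dz": 0, "turn": 0, "claw": 0.06}, {"dx": 0, "dy": 0, "dz": 0, "turn": 0, "claw": 0.06}, {"dx": 0, "dy": 0, "dz": 0, "turn": 0, "claw": 0.06}]'

```text
t: 11.72
tool_pos: [0.6574, -0.1531, 0.2015]
tcp_rot: [-3.134, 0.213, 0.001]
wrist_force: [-1.0, -0.3, -0.4]
grip_width: 0.06
finger_force: 0.0
```

```bash
python3 - <<'E'
from h import *
np.set_printoptions(precision=4,suppress=True)
s=arm.observe();print(s["tool_pos"],s["tcp_rot"]); a=arm.snapshot("wrist");cv2.imwrite("pics/w4.png",a)
for k in blobs(a,(100,120,50),(130,255,255),100):
    r=cv2.minAreaRect(k);print(np.array(r[0]),r[1:],cast("wrist",[r[0]],.032),cast("wrist",cv2.boxPoints(r),.032)[:,:2].round(4).tolist())
t=arm.snapshot("top"); cv2.imwrite("pics/t4.png",t); cv2.imwrite("pics/t4c.png",cv2.hconcat([cv2.resize(t[210:290,225:345],(480,320)),cv2.resize(a,(320,320))]))
E
```

```text
[ 0.6574 -0.1531  0.2015] [-3.1335  0.2127  0.0007]
[ 63.1445 311.0986] ((159.05963134765625, 71.71088409423828), 66.4384536743164) [[0.594 0.098 0.032]] [[0.6587, 0.1364], [0.6763, 0.0675], [0.5223, 0.056], [0.4966, 0.1347]]
[197.0822 184.1907] ((34.36235809326172, 81.30406951904297), 9.162346839904785) [[ 0.6944 -0.0562  0.032 ]] [[0.6653, -0.0284], [0.7298, -0.0558], [0.7218, -0.0822], [0.6566, -0.0565]]
[318.5 196.5] ((117.0, 45.0), 90.0) [[ 0.6703 -0.1556  0.032 ]] [[0.7203, -0.1441], [0.7154, -0.18], [0.6153, -0.1684], [0.6207, -0.1288]]
[209.3483  28.3571] ((41.82152557373047, 91.237060546875), 78.82616424560547) [[ 0.8076 -0.092   0.032 ]] [[0.8204, -0.0578], [0.8224, -0.1257], [0.7948, -0.1267], [0.7923, -0.0568]]
```

View pics/t4c.png

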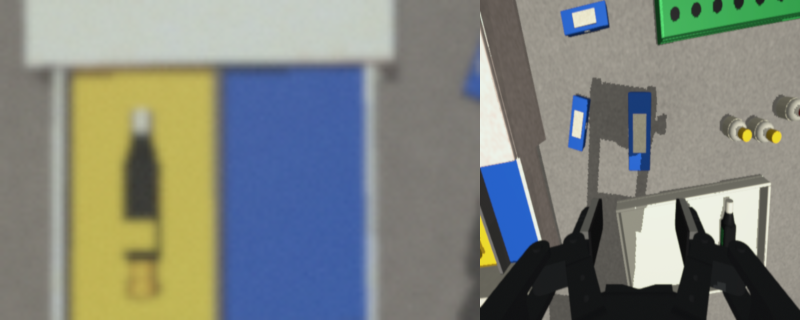

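Left: the pipette lies flat in the yellow bay. Right: the large box is under the gripper, aligned with it.

jog_arm --series '[{"dx": 0.011, "dy": -0.002, "dz": -0.03, "turn": 0, "claw": 0.06}, {"dx": 0, "dy": 0, "dz": -0.04, "turn": 0, "claw": 0.06}, {"dx": 0, "dy": 0, "dz": -0.04, "turn": 0, "claw": 0.06}, {"dx": 0, "dy": 0, "dz": -0.03, "turn": 0, "claw": 0.06}, {"dx": 0, "dy": 0, "dz": -0.02, "turn": 0, "claw": 0.06}, {"dx": 0, "dy": 0, "dz": -0.015, "turn": 0, "claw": 0.06}, {"dx": 0, "dy": 0, "dz": -0.01, "turn": 0, "claw": 0.06}, {"dx": 0, "dy": 0, "dz": -0.007, "turn": 0, "claw": 0.06}, {"dx": 0, "dy": 0, "dz": 0, "turn": 0, "claw": 0.06}, {"dx": 0, "dy": 0, "dz": 0, "turn": 0, "claw": 0.06}]'

```text
t: 12.65
tool_pos: [0.6692, -0.1552, 0.01]
tcp_rot: [3.134, -0.211, 0.002]
wrist_force: [-0.3, -0.7, 0.3]
grip_width: 0.06
finger_force: 0.0
```

jog_arm --series '[{"dx": 0, "dy": 0, "dz": 0, "turn": 0, "claw": 0.02}, {"dx": 0, "dy": 0, "dz": 0, "turn": 0, "claw": 0.02}, {"dx": 0, "dy": 0, "dz": 0, "turn": 0, "claw": 0.02}, {"dx": 0, "dy": 0, "dz": 0, "turn": 0, "claw": 0.02}, {"dx": 0, "dy": 0, "dz": 0, "turn": 0, "claw": 0.02}, {"dx": 0, "dy": 0, "dz": 0, "turn": 0, "claw": 0.02}]'

```text
t: 13.15
tool_pos: [0.6697, -0.1559, 0.0109]
tcp_rot: [3.134, -0.212, 0.004]
wrist_force: [0.1, -0.3, 6.4]
grip_width: 0.0349
finger_force: 42.8
```

jog_arm --series '[{"dx": 0, "dy": 0, "dz": 0.01, "turn": 0, "claw": 0.02}, {"dx": 0, "dy": 0, "dz": 0.03, "turn": 0, "claw": 0.02}, {"dx": 0, "dy": 0, "dz": 0.035, "turn": 0, "claw": 0.02}, {"dx": 0, "dy": 0, "dz": 0.035, "turn": 0, "claw": 0.02}, {"dx": 0, "dy": 0, "dz": 0.03, "turn": 0, "claw": 0.02}, {"dx": -0.01, "dy": 0.02, "dz": 0, "turn": 1, "claw": 0.02}, {"dx": -0.012, "dy": 0.035, "dz": 0, "turn": 1, "claw": 0.02}, {"dx": -0.012, "dy": 0.035, "dz": 0, "turn": 1, "claw": 0.02}, {"dx": -0.012, "dy": 0.035, "dz": 0, "turn": 1, "claw": 0.02}, {"dx": -0.012, "dy": 0.035, "dz": 0, "turn": 1, "claw": 0.02}, {"dx": -0.012, "dy": 0.035, "dz": 0, "turn": 1, "claw": 0.02}, {"dx": -0.012, "dy": 0.035, "dz": 0, "turn": 1, "claw": 0.02}]'

```text
t: 14.15
tool_pos: [0.5855, 0.0756, 0.1496]
tcp_rot: [3.141, -0.02, -0.001]
wrist_force: [0.5, 0.1, -0.5]
grip_width: 0.0351
finger_force: 42.1
```

jog_arm --series '[{"dx": -0.007, "dy": 0.02, "dz": 0, "turn": 0.7, "claw": 0.02}, {"dx": 0, "dy": 0, "dz": 0, "turn": 0, "claw": 0.02}, {"dx": 0, "dy": 0, "dz": 0, "turn": 0, "claw": 0.02}]'

```text
t: 14.4
tool_pos: [0.5792, 0.0952, 0.1497]
tcp_rot: [3.141, 0.003, -0.0]
wrist_force: [0.9, -0.4, -0.5]
grip_width: 0.0352
finger_force: 42.0
```

```bash
python3 - <<'E'
from h import *
print(arm.observe()["tool_pos"],arm.observe()["tcp_rot"]); a=arm.snapshot("wrist");cv2.imwrite("pics/w5.png",a)
E
```

```text
[0.57916165 0.09518255 0.14967497] [ 3.14104950e+00  2.74336922e-03 -1.00054882e-04]
```

View pics/w5.png

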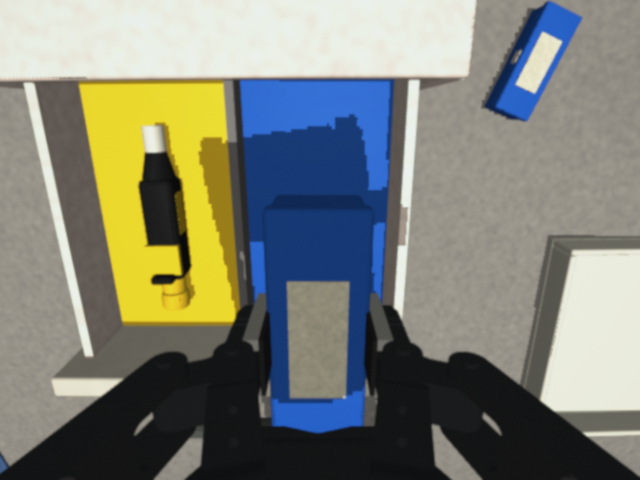

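The wrist view shows the box (columns 265–370) held over the blue bay (floor columns 240–392), nearly central. The pipette lies flat in the yellow bay on the left.

jog_arm --series '[{"dx": 0, "dy": 0, "dz": -0.03, "turn": 0, "claw": 0.02}, {"dx": 0, "dy": 0, "dz": -0.03, "turn": 0, "claw": 0.02}, {"dx": 0, "dy": 0, "dz": -0.025, "turn": 0, "claw": 0.02}, {"dx": 0, "dy": 0, "dz": -0.02, "turn": 0, "claw": 0.02}, {"dx": 0, "dy": 0, "dz": -0.01, "turn": 0, "claw": 0.02}, {"dx": 0, "dy": 0, "dz": -0.005, "turn": 0, "claw": 0.02}, {"dx": 0, "dy": 0, "dz": 0, "turn": 0, "claw": 0.02}, {"dx": 0, "dy": 0, "dz": 0, "turn": 0, "claw": 0.02}]'

```text
t: 15.12
tool_pos: [0.5807, 0.0939, 0.0302]
tcp_rot: [-3.142, 0.002, -0.003]
wrist_force: [-0.7, -0.1, -0.5]
grip_width: 0.035
finger_force: 42.0
```

jog_arm --series '[{"dx": 0, "dy": 0, "dz": -0.0015, "turn": 0, "claw": 0.02}, {"dx": 0, "dy": 0, "dz": 0, "turn": 0, "claw": 0.02}]'

```text
t: 15.28
tool_pos: [0.5805, 0.0943, 0.0289]
tcp_rot: [-3.141, 0.001, -0.003]
wrist_force: [0.0, 0.4, -0.8]
grip_width: 0.0356
finger_force: 42.0
```

jog_arm --series '[{"dx": 0, "dy": 0, "dz": -0.001, "turn": 0, "claw": 0.02}, {"dx": 0, "dy": 0, "dz": 0, "turn": 0, "claw": 0.02}]'

```text
t: 15.45
tool_pos: [0.5799, 0.0944, 0.0273]
tcp_rot: [-3.142, 0.001, -0.001]
wrist_force: [0.1, 0.3, -0.6]
grip_width: 0.0355
finger_force: 42.0
```

jog_arm --series '[{"dx": 0, "dy": 0, "dz": -0.001, "turn": 0, "claw": 0.02}, {"dx": 0, "dy": 0, "dz": 0, "turn": 0, "claw": 0.02}]'

```text
t: 15.62
tool_pos: [0.5804, 0.0944, 0.0269]
tcp_rot: [-3.142, 0.001, -0.003]
wrist_force: [-0.4, 0.0, 4.1]
grip_width: 0.0351
finger_force: 42.6
```

jog_arm --series '[{"dx": 0, "dy": 0, "dz": -0.001, "turn": 0, "claw": 0.02}, {"dx": 0, "dy": 0, "dz": 0, "turn": 0, "claw": 0.02}]'

```text
t: 15.78
tool_pos: [0.5813, 0.0944, 0.0269]
tcp_rot: [-3.141, 0.001, -0.006]
wrist_force: [-1.0, -1.2, 10.0]
grip_width: 0.0354
finger_force: 43.2
```

jog_arm --series '[{"dx": 0, "dy": 0, "dz": 0.0005, "turn": 0, "claw": 0.04}, {"dx": 0, "dy": 0, "dz": 0, "turn": 0, "claw": 0.052}, {"dx": 0, "dy": 0, "dz": 0, "turn": 0, "claw": 0.052}, {"dx": 0, "dy": 0, "dz": 0, "turn": 0, "claw": 0.052}, {"dx": 0, "dy": 0, "dz": 0.01, "turn": 0, "claw": 0.052}, {"dx": 0, "dy": 0, "dz": 0.03, "turn": 0, "claw": 0.052}, {"dx": 0, "dy": 0, "dz": 0.035, "turn": 0, "claw": 0.052}, {"dx": 0, "dy": 0, "dz": 0.035, "turn": 0, "claw": 0.052}, {"dx": 0, "dy": 0, "dz": 0.035, "turn": 0, "claw": 0}, {"dx": -0.02, "dy": 0.006, "dz": 0, "turn": 0, "claw": 0}, {"dx": -0.035, "dy": 0.01, "dz": 0, "turn": 0, "claw": 0}, {"dx": -0.035, "dy": 0.01, "dz": 0, "turn": 0, "claw": 0}]'

```text
t: 16.78
tool_pos: [0.4894, 0.1204, 0.1714]
tcp_rot: [-3.141, 0.003, -0.003]
wrist_force: [-0.2, -0.5, 0.1]
grip_width: 0.0039
finger_force: 0.0
```

jog_arm --series '[{"dx": -0.035, "dy": 0.01, "dz": 0, "turn": 0, "claw": 0}, {"dx": -0.035, "dy": 0.01, "dz": 0, "turn": 0, "claw": 0}, {"dx": -0.025, "dy": 0.01, "dz": 0, "turn": 0, "claw": 0}, {"dx": 0, "dy": 0, "dz": 0, "turn": 0, "claw": 0}, {"dx": 0, "dy": 0, "dz": 0, "turn": 0, "claw": 0}]'

```text
t: 17.2
tool_pos: [0.3939, 0.1506, 0.1712]
tcp_rot: [-3.141, -0.002, -0.002]
wrist_force: [0.6, 0.2, -0.6]
grip_width: -0.0
finger_force: 0.0
```

```bash
python3 - <<'E'
from h import *
s=arm.observe();print(s["tool_pos"],s["tcp_rot"]); a=arm.snapshot("wrist");cv2.imwrite("pics/w6.png",a)
E
```

```text
[0.3939262  0.15064011 0.1711631 ] [-3.14130666e+00 -1.89041880e-03 -2.23565794e-03]
```

View pics/w6.png

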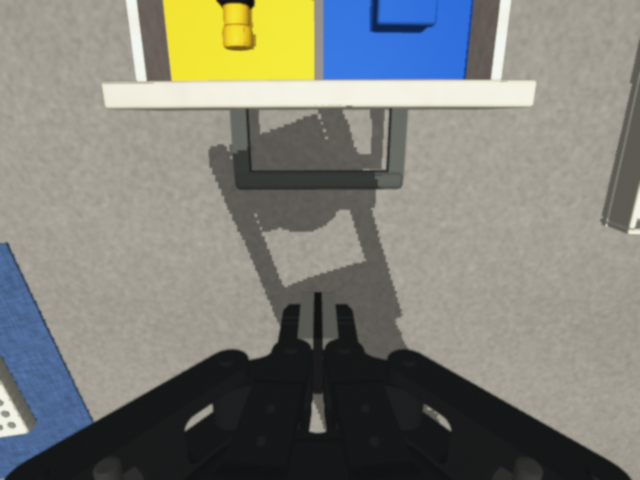

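The wrist view shows both items in the drawer, with the bar at rows 170–188. The closed fingers are in front of the bar.

jog_arm --series '[{"dx": 0, "dy": 0, "dz": -0.03, "turn": 0, "claw": 0}, {"dx": 0, "dy": 0, "dz": -0.03, "turn": 0, "claw": 0}, {"dx": 0, "dy": 0, "dz": -0.03, "turn": 0, "claw": 0}, {"dx": 0, "dy": 0, "dz": -0.026, "turn": 0, "claw": 0}, {"dx": 0, "dy": 0, "dz": 0, "turn": 0, "claw": 0}, {"dx": 0.01, "dy": 0, "dz": 0, "turn": 0, "claw": 0}, {"dx": 0.006, "dy": 0, "dz": 0, "turn": 0, "claw": 0}, {"dx": 0.006, "dy": 0, "dz": 0, "turn": 0, "claw": 0}, {"dx": 0.004, "dy": 0, "dz": 0, "turn": 0, "claw": 0}, {"dx": 0.006, "dy": 0, "dz": 0, "turn": 0, "claw": 0}, {"dx": 0.008, "dy": 0, "dz": 0, "turn": 0, "claw": 0}, {"dx": 0.01, "dy": 0, "dz": 0, "turn": 0, "claw": 0}]'

```text
t: 18.25
tool_pos: [0.4451, 0.1503, 0.0549]
tcp_rot: [-3.142, 0.001, -0.0]
wrist_force: [-1.1, -0.2, 1.4]
grip_width: 0.0003
finger_force: 0.9
```

jog_arm --series '[{"dx": 0.01, "dy": 0, "dz": 0, "turn": 0, "claw": 0}, {"dx": 0.01, "dy": 0, "dz": 0, "turn": 0, "claw": 0}, {"dx": 0.01, "dy": 0, "dz": 0, "turn": 0, "claw": 0}, {"dx": 0.01, "dy": 0, "dz": 0, "turn": 0, "claw": 0}, {"dx": 0.01, "dy": 0, "dz": 0, "turn": 0, "claw": 0}, {"dx": 0.01, "dy": 0, "dz": 0, "turn": 0, "claw": 0}, {"dx": 0.01, "dy": 0, "dz": 0, "turn": 0, "claw": 0}, {"dx": 0.01, "dy": 0, "dz": 0, "turn": 0, "claw": 0}, {"dx": 0.01, "dy": 0, "dz": 0, "turn": 0, "claw": 0}, {"dx": 0.01, "dy": 0, "dz": 0, "turn": 0, "claw": 0}, {"dx": 0.01, "dy": 0, "dz": 0, "turn": 0, "claw": 0}, {"dx": 0.01, "dy": 0, "dz": 0, "turn": 0, "claw": 0}]'

```text
t: 19.25
tool_pos: [0.5656, 0.1504, 0.0542]
tcp_rot: [3.142, -0.001, -0.0]
wrist_force: [-1.8, 1.1, 0.2]
grip_width: -0.0
finger_force: 0.8
```

jog_arm --series '[{"dx": 0.008, "dy": 0, "dz": 0, "turn": 0, "claw": 0}, {"dx": 0.007, "dy": 0, "dz": 0, "turn": 0, "claw": 0}, {"dx": 0.006, "dy": 0, "dz": 0, "turn": 0, "claw": 0}, {"dx": 0.004, "dy": 0, "dz": 0, "turn": 0, "claw": 0}, {"dx": 0.003, "dy": 0, "dz": 0, "turn": 0, "claw": 0}, {"dx": 0, "dy": 0, "dz": 0, "turn": 0, "claw": 0}]'

```text
t: 19.75
tool_pos: [0.5936, 0.1502, 0.0544]
tcp_rot: [3.141, -0.001, 0.002]
wrist_force: [0.6, -0.4, 0.4]
grip_width: -0.0001
finger_force: 0.0
```

jog_arm --series '[{"dx": 0.002, "dy": 0, "dz": 0, "turn": 0, "claw": 0}, {"dx": 0, "dy": 0, "dz": 0, "turn": 0, "claw": 0}]'

```text
t: 19.92
tool_pos: [0.5949, 0.1501, 0.0544]
tcp_rot: [3.141, -0.001, 0.001]
wrist_force: [0.4, 0.2, 0.2]
grip_width: -0.0
finger_force: 0.0
```

jog_arm --series '[{"dx": 0.002, "dy": 0, "dz": 0, "turn": 0, "claw": 0}, {"dx": 0, "dy": 0, "dz": 0, "turn": 0, "claw": 0}]'

```text
t: 20.08
tool_pos: [0.5968, 0.1502, 0.0544]
tcp_rot: [3.141, -0.001, 0.0]
wrist_force: [-1.1, 0.6, 0.7]
grip_width: 0.0001
finger_force: 0.2
```

jog_arm --series '[{"dx": 0.002, "dy": 0, "dz": 0, "turn": 0, "claw": 0}, {"dx": 0, "dy": 0, "dz": 0, "turn": 0, "claw": 0}]'

```text
t: 20.25
tool_pos: [0.5988, 0.1503, 0.0543]
tcp_rot: [3.141, -0.001, -0.0]
wrist_force: [-0.9, -0.4, 1.2]
grip_width: -0.0
finger_force: 0.5
```

jog_arm --series '[{"dx": 0.002, "dy": 0, "dz": 0, "turn": 0, "claw": 0}, {"dx": 0, "dy": 0, "dz": 0, "turn": 0, "claw": 0}]'

```text
t: 20.42
tool_pos: [0.5988, 0.1502, 0.0543]
tcp_rot: [3.141, -0.001, -0.007]
wrist_force: [-5.0, 0.1, 3.6]
grip_width: -0.0002
finger_force: 2.9
```

jog_arm --series '[{"dx": 0.001, "dy": 0, "dz": 0, "turn": 0, "claw": 0}, {"dx": 0, "dy": 0, "dz": 0, "turn": 0, "claw": 0}]'

```text
t: 20.58
tool_pos: [0.5988, 0.1502, 0.0543]
tcp_rot: [3.141, -0.001, -0.01]
wrist_force: [-7.6, 0.0, 6.2]
grip_width: 0.0001
finger_force: 4.1
```

The push stopped hard at x = 0.5988, where I expected the drawer to be shut. Back off and rise.

jog_arm --series '[{"dx": -0.006, "dy": 0, "dz": 0, "turn": 0, "claw": 0}, {"dx": -0.02, "dy": 0, "dz": 0, "turn": 0, "claw": 0}, {"dx": -0.035, "dy": 0, "dz": 0, "turn": 0, "claw": 0}, {"dx": -0.035, "dy": 0, "dz": 0, "turn": 0, "claw": 0}, {"dx": -0.035, "dy": 0, "dz": 0.03, "turn": 0, "claw": 0}, {"dx": -0.03, "dy": 0, "dz": 0.03, "turn": 0, "claw": 0}, {"dx": 0, "dy": 0, "dz": 0.03, "turn": 0, "claw": 0}, {"dx": 0, "dy": 0, "dz": 0.03, "turn": 0, "claw": 0}, {"dx": 0, "dy": 0, "dz": 0, "turn": 0, "claw": 0}, {"dx": 0, "dy": 0, "dz": 0, "turn": 0, "claw": 0}]'

```text
t: 21.42
tool_pos: [0.4461, 0.1508, 0.1729]
tcp_rot: [-3.14, 0.001, -0.01]
wrist_force: [-0.0, -1.0, -0.0]
grip_width: 0.0001
finger_force: 0.0
```

```bash
python3 - <<'E'
from h import *
print(arm.observe()["tool_pos"]); t=arm.snapshot("top"); cv2.imwrite("pics/t7.png",cv2.resize(t[140:335,225:480],None,fx=3,fy=3))
E
```

```text
[0.44612671 0.15076657 0.17293951]
```

View pics/t7.png

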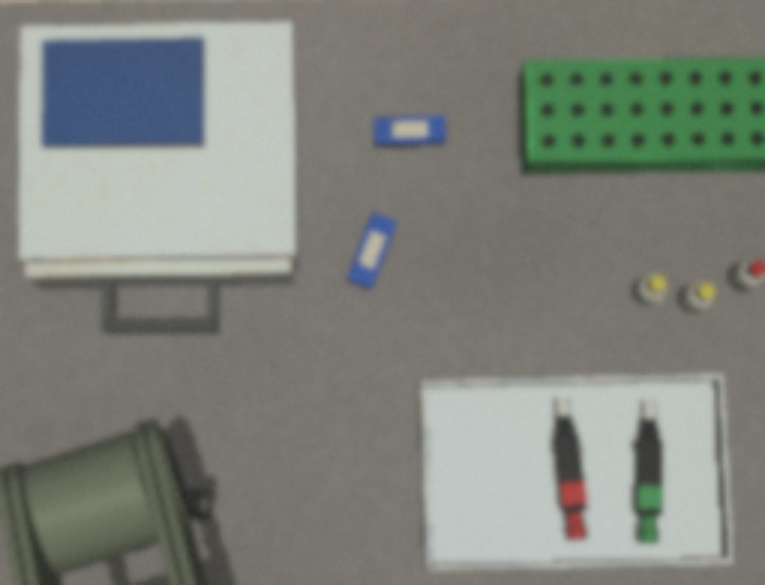

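The drawer is shut, with its panel flush below the roof at rows 258–276. The red and green pipettes and the small boxes have not moved.

```bash
python3 -c "
from station import arm
print(arm.job_done())"
```

```text
the job is handed in; nothing more can be done
None
```

The job is handed in at about 21 s of the 72 s limit: the yellow pipette lies flat in the yellow bay, the largest blue slide box was set down in the blue bay, the drawer is pushed shut, and the last top view showed the red and green pipettes, small boxes and droppers unmoved.

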